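Shingle the heat-sink boards along the inspection tray

ROBOT

A 6-joint arm with a two-finger parallel gripper is mounted at the origin on the work surface. World frame = base frame: x ahead of the robot, y to its left, z up, the work surface at z = 0. Lengths are in mm, angles in rad, forces in N, time in s.
With the tool pointing down it reaches from about 400 to 925 mm from the base axis. Payload 3.4 kg.
Tool frame: the origin (TCP) lies at the very end of the fingers, on their centre line; the grasp point (between the pads) lies 19 mm behind it (robot.grip_point_offset is the distance from the TCP to the grasp point, in mm); z points along the fingers, y is the line along which they close (so a half turn about z gives the same grasp; the last joint's range is limited). The gripper opens to 85 mm and grips with 20 to 120 N. Pads are 22 mm wide; open, the fingers measure 114 mm over their backs; the gripper's body (76 mm by 85 mm) begins 54 mm behind the grasp point. The pads swing forward as they close: fully open they stand 13 mm farther back than shut.
Start: joints at [-1.212, 0.307, 1.506, -0, 1.328, -0.073], TCP at [240.619, -522.239, 231.305] pointing down, gripper open.
Joint ranges: [-3.12, 3.12], [-1.05, 2.28], [0.14, 2.33], [-1.42, 4.57], [0.1, 2.73], [-2.68, 2.68]. Speed limits (rad/s): [2.57, 2.57, 3.14, 3.14, 3.14, 3.14].

INTERFACE

Orientations are given as [roll, pitch, yaw] about the fixed x, y, z axes, in that order (R = Rz(yaw) Ry(pitch) Rx(roll)).
In Python, from cell import robot, kin, get_image, camera_params, job gives the robot as it stands. Calls block until the motion is done:
- robot.goto(position, orientation): joint-space move of the TCP to a pose.
- robot.servo_line(position, rot=None, feed=150): straight line of the TCP; rot=None keeps the orientation; feed is the mean speed in mm/s.
- robot.movej(angles): joint-space move.
- robot.command_gripper(opening, newtons=None): finger opening in mm; newtons is the grip in N (None keeps the last); returns when the fingers have stopped.
- robot.pause(seconds).
- kin.inverse_kinematics(position, orientation): joint angles nearest the present ones, or None.
- robot.get_state(): the state.
- get_image(name): name is "scene" or "top" or "wrist"; returns the picture (420x560x3 uint8, blue, green, red); there is no depth.
- camera_params(name): a dict with "camera_matrix" (3x3 intrinsics, pixels), "position" and "attitude" of the camera in the world; the wrist camera has in their place "T_tool_cam" (4x4, takes a point from camera to tool coordinates, whose origin is the TCP and whose axes are the flange's). Camera axes: x right, y up, looking along -z (the intrinsics and any distortion apply to the point x, -y, -z); pixel columns grow to the right and rows downward; lengths in mm; the calibration is good to about 2 mm. The wrist camera is an equidistant fisheye: a pixel r from the principal point sees the ray r / f radians off the axis. A picture is of the moment at which its call begins: read the wrist's pose just before it. camera_params takes no time and is no camera call.
A pose or a line that the arm cannot do raises robot.IKError and nothing moves.
- job.job_done(): hands the job in; it is judged then, once.
The state is a dict: "time_s": time; "joint_pos": joint angles; "qd": joint speeds; "joint_efforts": joint torques, N m; "tool_pos": TCP position; "ee_rot": TCP orientation; "contact_force": force on the tool from outside, world axes, zero at the start; "torque": the same for the moment, N m; "finger_gap": finger opening in mm; "gripper_force": force on a finger pad.
Only numpy, scipy, OpenCV 4.12 (cv2) and the standard library are available. Lean on these libraries where they do the work, as an engineer would, in place of code of your own. Each camera call takes 0.05 s, during which the arm holds its last target. There are 200 camera calls.

TASK

The inspection tray already holds one circuit board with a tall finned heat sink near one end. Continue it into a shingled row with the two matching heat-sink boards that lie on the bench: lay them one after the other towards the tray's empty end, lengthwise along its middle, each with its rear edge resting on the board before it and overlapping it by about a quarter of a board's length, its front edge down on the tray floor. Leave the first board where it is.

Things in the scene. Friction and masses are not known exactly. Their poses are not given: they have to be found in the camera images.
- tray: fixed shallow aluminium tray with steel rims, 296 x 92 mm outside, floor 4 mm thick (its top 4 mm above the bench), 4 mm thick rims all round whose tops stand 12 mm above the bench; inside 288 x 84 mm. Origin: centre of the underside, on the bench; x along the length, pointing to the empty end (away from the board already inside); z up.
- starter: the loose board already lying flat in the tray near its -x end, x along the tray: green board 90 x 50 x 4 mm with a finned aluminium heat sink at the middle of its top: 24 mm along x, 16 mm along y (grip its flanks across y), 30 mm high (top 34 mm above the underside). Rigid, 50 to 100 g, same turned half round. Origin: centre of the underside; x along the 90 mm, z up.
- board_a: one of the two to lay, flat on the bench (bystander boards there have no finned heat sink): green board 90 x 50 x 4 mm with a finned aluminium heat sink at the middle of its top: 24 mm along x, 16 mm along y (grip its flanks across y), 30 mm high (top 34 mm above the underside). Rigid, 50 to 100 g, same turned half round. Origin: centre of the underside; x along the 90 mm, z up.
- board_b: the other board to lay, identical to board_a, flat on the bench; either may come first: green board 90 x 50 x 4 mm with a finned aluminium heat sink at the middle of its top: 24 mm along x, 16 mm along y (grip its flanks across y), 30 mm high (top 34 mm above the underside). Rigid, 50 to 100 g, same turned half round. Origin: centre of the underside; x along the 90 mm, z up.
Mind the look-alikes: they are no part of the job. What is shaped like the starter but brown is not meant.

How it is judged:
By the outcome, as a careful person would: the job done as asked, in the order asked, and still so for the second after the job is handed in, with the robot touching nothing.
It also fails if it takes over 51 s, if anything falls off the work surface, if the arm or the gripper's body presses on something with over 40 N, if the wrist force passes 120 N, or if a joint passes its speed limit or range.

## Working session

There is one attempt and no reset: what is moved stays moved. The work goes in short steps, each a Python script; the robot and the scene stay as the last script left them, time stands still between calls to the robot, and variables do not carry over. Pictures are saved under pics/ and viewed, at most 10 in all, crops included, and the job is handed in when it is done.

```bash
ls; mkdir -p pics; python3 - <<'E'
from cell import robot,kin,get_image,camera_params,job
import cv2
for n in ("top","scene"):
    cv2.imwrite(f"pics/{n}0.png",get_image(n)); print(n,camera_params(n))
print(camera_params("wrist")); print(robot.get_state())
E
```

```text
pics
top {'camera_matrix': array([[413.7013955 ,   0.        , 277.47578451],
       [  0.        , 413.7013955 , 207.7911138 ],
       [  0.        ,   0.        ,   1.        ]]), 'position': array([328.73527147, -18.0435572 , 986.83692937]), 'attitude': array([ 0.12168237, -0.00424522, -1.54604354])}
scene {'camera_matrix': array([[535.19094511,   0.        , 282.89931784],
       [  0.        , 535.19094511, 210.80645603],
       [  0.        ,   0.        ,   1.        ]]), 'position': array([1242.57432863, -444.36060362,  869.82412246]), 'attitude': array([ 0.83054457, -0.0143652 ,  1.06952276])}
{'camera_matrix': array([[325.1922621 ,   0.        , 277.88895153],
       [  0.        , 325.1922621 , 214.03407771],
       [  0.        ,   0.        ,   1.        ]]), 'T_tool_cam': array([[-7.41384170e-04,  9.46244425e-01,  3.23451600e-01,
         8.35366448e+01],
       [ 9.99999722e-01,  7.28379123e-04,  1.61258375e-04,
        -1.06443865e+00],
       [-8.30055551e-05,  3.23451630e-01, -9.46244702e-01,
        -1.41529594e+02],
       [ 0.00000000e+00,  0.00000000e+00,  0.00000000e+00,
         1.00000000e+00]])}
{'time_s': 0.1, 'joint_pos': array([-1.21249621e+00,  3.07514312e-01,  1.50756005e+00, -1.85657792e-05,
        1.32842079e+00, -7.34987616e-02]), 'qd': array([ 0.00100238, -0.00217601, -0.00299544, -0.00014158,  0.0003153 ,
        0.00085971]), 'joint_efforts': array([ 5.83938231e-06, -4.58529103e+01, -2.52606797e+01, -2.44786961e-04,
        5.51410092e-03,  1.07286110e-05]), 'tool_pos': array([ 240.3865173 , -521.63176811,  230.45741007]), 'ee_rot': array([-3.13969397e+00, -1.21739395e-04,  4.31803233e-01]), 'contact_force': array([ 0.37861913,  0.20427165, -0.79913123]), 'torque': array([ 0.03216885, -0.03860468,  0.03246277]), 'gripper_force': 0.0, 'finger_gap': 85.20216513541129}
```

View pics/top0.png

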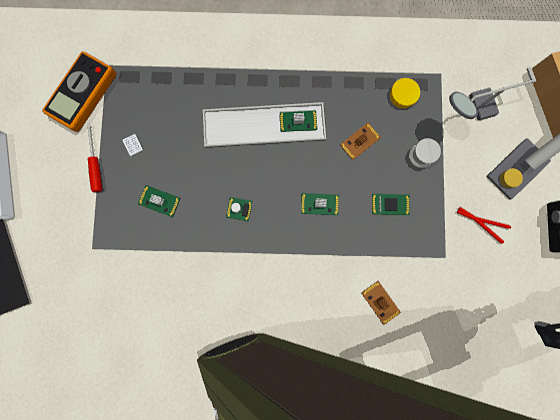

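View pics/scene0.png

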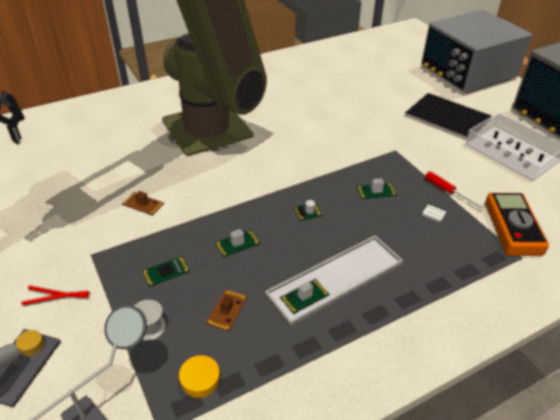

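The top view shows the heat-sink boards at about (159,201) and (320,204). The starter is at (298,121) in the tray, which is centred near (264,125) with its empty end to the left. Decoys are the board with a white cylinder at (239,208), the flat chip board at (391,204), and the brown boards. The scene view agrees: targets at (378,190) and (238,242), starter at (305,295).

```bash
cat > h.py <<'E'
from cell import robot,kin,get_image,camera_params,job
import cv2, numpy as np
from scipy.spatial.transform import Rotation as R
def pose(n):
    p=camera_params(n)
    if n!="wrist": return p["camera_matrix"],R.from_euler("xyz",p["attitude"]).as_matrix(),p["position"]
    s=robot.get_state(); T=np.eye(4); T[:3,:3]=R.from_euler("xyz",s["ee_rot"]).as_matrix(); T[:3,3]=s["tool_pos"]
    T=T@p["T_tool_cam"]; return p["camera_matrix"],T[:3,:3],T[:3,3]
def rays(n,P,uv):
    K,A,c=P; v=(np.atleast_2d(uv)-K[:2,2])/K[0,0]
    if n=="wrist":
        r=np.linalg.norm(v,axis=1,keepdims=True)+1e-12
        d=np.c_[v*np.sin(r)/r,np.cos(r)]
    else: d=np.c_[v,np.ones(len(v))]
    d=d*[1,-1,-1]@A.T
    return d/np.linalg.norm(d,axis=1,keepdims=True)
def plane(n,P,uv,z):
    d=rays(n,P,uv); return P[2]+d*((z-P[2][2])/d[:,2])[:,None]
def tri(L):   # L: list of (origin, dir)
    A=sum(np.eye(3)-np.outer(d,d) for c,d in L); b=sum((np.eye(3)-np.outer(d,d))@c for c,d in L)
    X=np.linalg.solve(A,b); return X,max(np.linalg.norm(np.cross(X-c,d)) for c,d in L)
def greens(im,amin):
    h=cv2.cvtColor(im,cv2.COLOR_BGR2HSV)
    m=cv2.inRange(h,(45,90,30),(90,255,255)); m=cv2.morphologyEx(m,cv2.MORPH_CLOSE,np.ones((3,3)))
    cs,_=cv2.findContours(m,cv2.RETR_EXTERNAL,cv2.CHAIN_APPROX_NONE)
    return [cv2.convexHull(c)[:,0].astype(float) for c in cs if cv2.contourArea(c)>amin]
def rect(n,P,uv,z):
    "outline pixels -> rectangle on plane z: centre, (long,short), yaw of long side"
    (c,s,a)=cv2.minAreaRect(plane(n,P,uv,z)[:,:2].astype(np.float32)); a=np.radians(a)
    if s[0]<s[1]: s=s[::-1]; a+=np.pi/2
    return np.array(c),s,(a+np.pi/2)%np.pi-np.pi/2
def light(im,vmin,smax,amin):
    h=cv2.cvtColor(im,cv2.COLOR_BGR2HSV); m=cv2.inRange(h,(0,0,vmin),(179,smax,255))
    cs,_=cv2.findContours(m,cv2.RETR_EXTERNAL,cv2.CHAIN_APPROX_NONE)
    return [c[:,0].astype(float) for c in cs if cv2.contourArea(c)>amin]
E
python3 - <<'E'
from h import *
for n in("top","scene"):
    im=cv2.imread(f"pics/{n}0.png");P=pose(n)
    for g in greens(im,200):
        c,s,a=rect(n,P,g,4); print(n,g.mean(0).round(),c.round(1),np.round(s,1),round(a,3))
    for l in light(im,120,40,2000):
        c,s,a=rect(n,P,l,12)
        if s[0]<400: print(n,"tray",c.round(1),np.round(s,1),round(a,3))
E
```

```text
top [392. 203.] [ 465.1 -290.1] [90.1 48.4] -1.546
top [319. 203.] [ 461.3 -119.6] [90.2 49. ] 1.548
top [162. 202.] [459.  266.1] [90.7 49.3] 1.237
top [298. 122.] [665.5 -64.3] [89.2 48.6] -1.501
scene [306. 295.] [664.  -61.8] [70.9 44. ] -1.501
scene [164. 270.] [ 465.9 -289.1] [72.6 50.2] -1.567
scene [239. 242.] [ 462.4 -120.4] [72.7 49.1] 1.534
scene tray [653.1  19.5] [298.5  95.9] -1.483
scene tray [487.1 718.7] [267.3 238.8] 0.187
```

```bash
cat > look.py <<'E'
from h import *
import pickle,sys
def look(tag,p,yaw):
    robot.goto(p,[np.pi,0,yaw]); robot.pause(.25)
    P=pose("wrist"); im=get_image("wrist"); cv2.imwrite(f"pics/{tag}.png",im); pickle.dump(P,open(f"pics/{tag}.pkl","wb"))
    return im,P
E
python3 - <<'E'
from look import *
for tag,p,yaw in [("a1",[455,-160,120],1.548),("a2",[475,-90,120],1.548),("t1",[640,-40,150],1.66),("t2",[640,60,150],1.66),("b1",[455,290,120],1.237),("b2",[455,225,120],1.237)]:
    look(tag,p,yaw)
cv2.imwrite("pics/m.png",cv2.resize(np.vstack([np.hstack([cv2.imread(f"pics/{a}.png") for a in r]) for r in (("a1","t1"),("t2","b1"))]),(800,600)))
print(robot.get_state()["time_s"])
for t in("a1","a2","t1","t2","b1","b2"):
    im=cv2.imread(f"pics/{t}.png");P=pickle.load(open(f"pics/{t}.pkl","rb"))
    for g in greens(im,1500):
        c,s,a=rect("wrist",P,g,8 if t[0]=="t" else 4); print(t,g.mean(0).round(),c.round(1),np.round(s,1),round(a,3))
    for l in light(im,120,40,4000):
        c,s,a=rect("wrist",P,l,12); print(t,"light",c.round(1),np.round(s,1),round(a,3))
E
```

```text
6.6167
a1 [290. 327.] [ 464.7 -286.7] [91.  49.6] 1.565
a1 [285. 155.] [ 461.1 -118.2] [89.5 49.6] 1.551
a1 [504. 101.] [666.8 -62.5] [88.9 50.6] -1.504
a1 light [658.1 -42.5] [169.4  92.4] -1.482
a1 light [ 145.2 -318.9] [789.9 280.9] 1.117
a2 [259. 235.] [ 461.2 -117.5] [89.9 49.5] 1.548
a2 [483. 183.] [666.1 -63.3] [89.2 50.8] -1.492
a2 light [ 835.  -306.3] [407.7 105.5] -1.075
a2 light [655.3 -10.9] [232.6  92.4] -1.483
a2 light [ 159.2 -248.8] [785.9 270.4] 1.117
t1 [106. 252.] [ 464.7 -114.8] [89.1 49.6] 1.551
t1 [311. 222.] [664.9 -61.3] [87.8 48.3] -1.491
t1 light [863.1  15.8] [432.7 142.6] 1.57
t1 light [654.3   8.8] [270.9  92.5] -1.482
t1 light [ 254.6 -258.8] [862.3 199.3] 1.229
t2 [297. 313.] [664.9 -60.3] [87.9 48.2] -1.497
t2 light [653.1  21.2] [295.9  92.7] -1.483
t2 light [863.3 115.2] [429.9 142.9] 1.569
t2 light [ 256.2 -158.4] [860.3 197.1] 1.229
b1 [296. 232.] [459.2 269.3] [88.8 49.5] 1.232
b1 light [651.8  27.7] [284.7  92.3] -1.482
b1 light [129.  255.6] [860.4 277.1] 0.732
b2 [261. 155.] [459.  268.6] [89.1 49.6] 1.233
b2 light [652.4  21.7] [296.5  92.3] -1.482
b2 light [207.3 245.2] [558.8 271.6] 0.893
```

View pics/m.png

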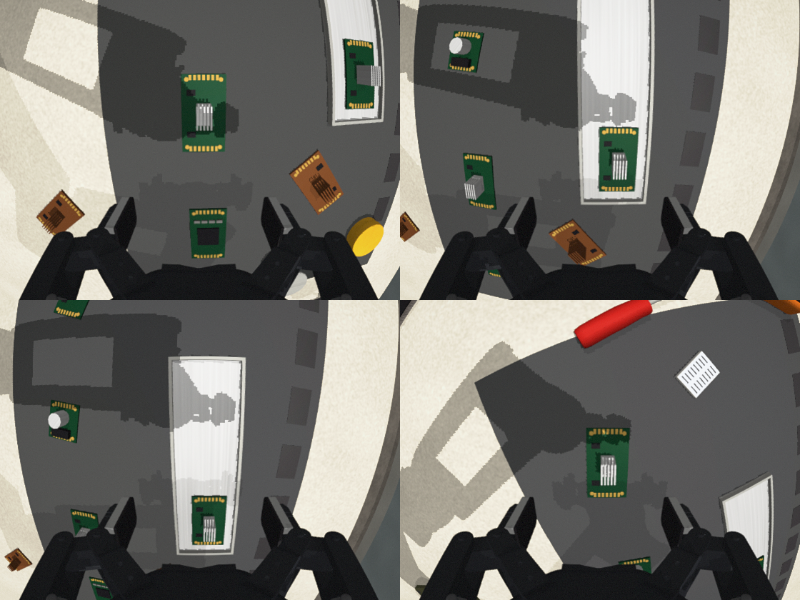

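The wrist views show board_a at about (285,155) in a1, board_b at (296,232) in b1, and the starter and the whole tray in t2. In all of them the sink is at mid-board. Next I'll check heights from pairs of views, then lay the first board.

```bash
cat > place.py <<'E'
from h import *
TY=1.659; TC=np.array([652.8,21.4]); U=np.array([np.cos(TY),np.sin(TY)]); H=7.; TH=0.0593
def pick(c,yaw):
    o=[np.pi,0,yaw]; robot.command_gripper(45,40)
    robot.goto([*c,110],o); robot.servo_line([*c,50],feed=150); robot.servo_line([*c,H],feed=60)
    robot.command_gripper(0,40); s=robot.get_state(); print("grip",s["finger_gap"],s["gripper_force"])
    robot.servo_line([*c,110],feed=150); print("lifted",robot.get_state()["finger_gap"])
def lay(x,y=0.):
    """x,y: board centre in the tray frame; nose-down pitch TH"""
    o=[np.pi,TH,TY]; N=np.array([-U[1],U[0]])
    p=np.array([*(TC+U*x+N*y),4+45*np.sin(TH)])+R.from_euler("xyz",[0,TH,TY]).apply([0,0,H])
    robot.goto(p+[0,0,90],o); robot.servo_line(p+[0,0,30],feed=120); robot.servo_line(p+[0,0,4],feed=40); robot.pause(.3)
    f0=robot.get_state()["contact_force"][2]
    for dz in np.arange(3.5,-3.1,-.5):
        robot.servo_line(p+[0,0,dz],feed=20); df=robot.get_state()["contact_force"][2]-f0
        if df>3: break
    print("contact dz",dz,"df",df)
    robot.command_gripper(28); robot.pause(.2)
    q=p+[0,0,dz]; robot.servo_line(q+[0,0,50],feed=80); robot.servo_line(q+[0,0,120],feed=200)
    print(robot.get_state()["time_s"])
E
python3 - <<'E'
from place import *
import pickle
def ray(t,near,z):
    im=cv2.imread(f"pics/{t}.png"); n="wrist" if t!="top0" else "top"
    P=pickle.load(open(f"pics/{t}.pkl","rb")) if n=="wrist" else pose("top")
    c=min((rect(n,P,g,z)[0] for g in greens(im,200)),key=lambda c:np.hypot(*(c-near)))
    d=np.r_[c,z]-P[2]; return P[2],d/np.linalg.norm(d)
for nm,near,z,ts in [("A",(461,-118),4,("a1","a2","t1")),("B",(459,269),4,("b1","b2")),("S",(665,-61),8,("t1","t2"))]:
    X,e=tri([ray(t,near,z) for t in ts]); print(nm,X.round(1),round(e,2))
pick([461.3,-117.8],1.549)
lay(-15.1)
E
```

```text
A [ 461.1 -118.5    1.7] 0.15
B [458.8 268.2   1.3] 0.1
S [665.2 -62.2   5.4] 0.04
grip 15.324617546512087 39.83688712120056
lifted 15.436332553275752
contact dz -0.5 df 5.1848791499968145
17.675
```

```bash
python3 - <<'E'
from look import *
from place import TC,U
N=np.array([-U[1],U[0]])
im,P=look("v1",[645,30,150],1.66)
for g in greens(im,600):
    c,s,a=rect("wrist",P,g,9); print(g.mean(0).round(),c.round(1),"tray",((c-TC)@U).round(1),((c-TC)@N).round(1),np.round(s,1),round(a,3))
cv2.imwrite("pics/v1c.png",cv2.resize(im[150:420,180:440],None,fx=2,fy=2))
E
```

```text
[289. 272.] [659.3 -26.5] tray -48.3 -2.3 [154.9  53.5] -1.48
[ 89. 135.] [449.2  76.1] tray 72.4 198.0 [53.6 49.8] 1.416
```

View pics/v1c.png

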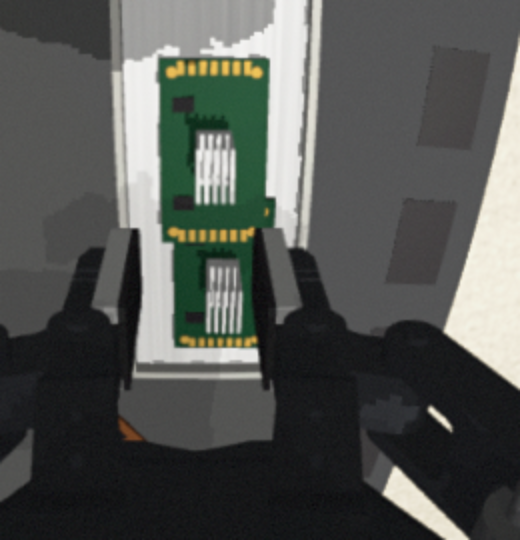

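Crop v1c shows the first board laid centred, with its rear edge, near crop row 235, lying over the starter. The overlap is about 23 mm. Now the second board.

```bash
python3 - <<'E'
from place import *
from look import look
pick([459,268.6],1.233)
lay(52.2)
N=np.array([-U[1],U[0]])
im,P=look("v2",[645,80,170],1.66)
for g in greens(im,600):
    c,s,a=rect("wrist",P,g,9); print(c.round(1),"tray",((c-TC)@U).round(1),((c-TC)@N).round(1),np.round(s,1),round(a,3))
robot.goto([560,-250,250],[np.pi,0,1.2]); sc=get_image("scene"); cv2.imwrite("pics/s2.png",sc)
cv2.imwrite("pics/fin.png",np.hstack([cv2.resize(im[70:420,170:420],(400,560)),cv2.resize(sc[200:340,240:340],(400,560))]))
print(robot.get_state()["time_s"])
E
```

```text
grip 14.852401862048646 39.56329822540283
lifted 15.344454220173903
contact dz 0.0 df 3.9405211844303736
28.875
[654.8   6.9] tray -14.7 -0.7 [223.1  53.4] -1.447
30.8167
```

View pics/fin.png

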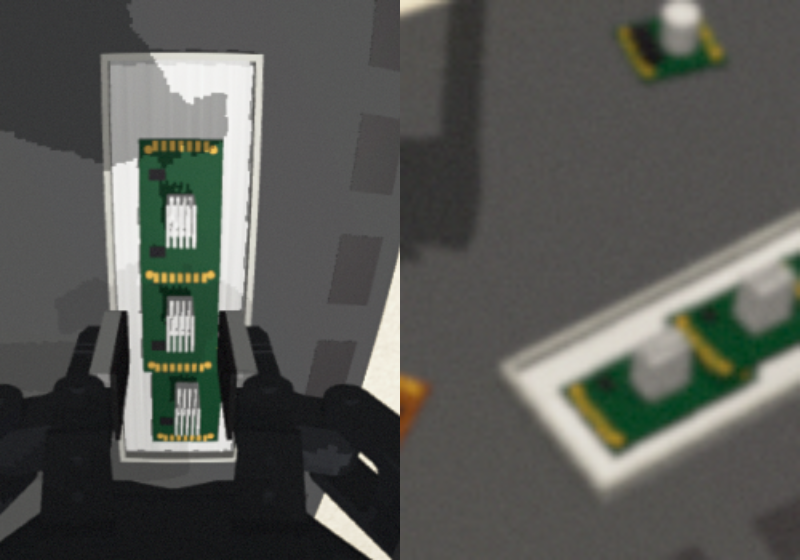

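The final crop shows three boards shingled in a row. The rear edges at crop rows 275 and 365 lie on top of the boards before them, the row is centred across the tray, and the total length is 223 mm against 225 mm ideal. Handing in.

```bash
python3 -c "
from cell import job; print(job.job_done())"
```

```text
the job is handed in; nothing more can be done
None
```

Both heat-sink boards are laid in a shingled row after the starter, each overlapping by about a quarter board, at about 31 s on the robot clock, and the job is handed in (no verdict was returned).

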